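# Pack the sample jars into the cool box that goes out today

## Robot

A 6-joint arm with a two-finger parallel gripper is mounted at the origin on the work surface. World frame = base frame: x ahead of the robot, y to its left, z up, the work surface at z = 0. Lengths are in m, angles in rad, forces in N, time in s.
With the tool pointing down it reaches from about 0.4 to 0.825 m from the base axis. Payload 7 kg.
Tool frame: the origin (TCP) lies on the centre line of the jaws, within the pads' length; the fingertips stand 22 mm ahead of it and the grasp point (between the pads) lies 3 mm ahead of it; z points along the fingers, y is the line along which they close (so a half turn about z gives the same grasp; the last joint's range is limited). The gripper opens to 88 mm and grips with 3 to 60 N. Pads are 19 mm wide; open, the fingers measure 130 mm over their backs; the gripper's body (78 mm by 193 mm) begins 47 mm behind the grasp point.
Start: joints at [1.591, 0.359, 0.012, 0, -1.224, -0.288], TCP at [0.179, 0.651, 0.249] pointing down, gripper open.
Joint ranges: [-3.07, 3.07], [-1.43, 2.12], [-1.02, 1.25], [-3.03, 1.67], [-3.05, -0], [-3.03, 3.03]. Speed limits (rad/s): [2.39, 2.39, 3.01, 3.14, 3.14, 3.14].

## Interface

Orientations are given as [roll, pitch, yaw] about the fixed x, y, z axes, in that order (R = Rz(yaw) Ry(pitch) Rx(roll)).
In Python, from station import arm gives the robot as it stands.
- The arm moves only by the tool arm_command, never from a script. Its argument "series" is one flat list of numbers, 7 for each row, row after row: the turn, a rotation vector about the tool's x, y, z each as a share of 90 degrees, from -1 to 1, then the shift along the tool's x, y, z each as a share of 0.1 m, from -1 to 1, then the opening, from 0 (shut) to 1 (fully open). A call has 1 to 8 rows; each row is the pose to reach, as a shift and turn from the pose commanded when the call began, along the tool's axes at that moment; what a row does not reach only later rows make up. A row lasts 1/8 s, in which the tool goes at most 62.5 mm and 10.7 degrees, less where a joint would pass 70% of its speed; a pose out of reach is approached as far as the arm can. A call with a number of a shift or a turn outside -1 to 1 is refused whole. A call with a gripper value outside its range is refused whole. The fingers move at their own pace and stop on an object; "force" is the grip in N (left out, the last holds). Time passes only in rows, so rows that repeat a pose let the fingers close. It gives the time, the measured TCP pose, the force, the opening and the grip force at its end, in the units of the state.
- arm.get_state(): the state, without advancing time (a new reading comes with each control period).
- arm.grab_frame(name): name is "scene" or "top" or "wrist"; returns the picture (420x560x3 uint8, blue, green, red); there is no depth.
- arm.camera_model(name): a dict with "fovy" (degrees; the focal length in pixels is half the picture's height over the tangent of half this angle, whatever the lens; pixels are square), "cx", "cy" (the principal point, pixels), "D" ([k1, k2, p1, p2, k3] as OpenCV has them; the pictures are not rectified), "pose" (4x4, takes a point from camera to world coordinates). Camera axes: x right, y down, z forward; pixel columns grow to the right and rows downward; lengths in m; the calibration is good to about 2 mm. A picture is of the moment at which its call begins: read the wrist's pose just before it. camera_model takes no time and is no camera call; for the wrist camera it gives the pose at the moment of the call.
- arm.job_done(): hands the job in; it is judged then, once.
The state is a dict: "t": time; "q": joint angles; "qd": joint speeds; "joint_efforts": joint torques, N m; "eef_pos": TCP position; "ee_rot": TCP orientation; "force": force on the tool from outside, world axes, zero at the start; "moment": the same for the moment, N m; "width": finger opening in m; "gripper_force": force on a finger pad.
Only numpy, scipy, OpenCV 4.12 (cv2) and the standard library are available. Lean on these libraries where they do the work, as an engineer would, in place of code of your own. Each camera call takes 0.05 s, during which the arm holds its last target. There are 200 camera calls.

## Task

The foam box with the clipboard lying beside it goes out today: lift its lid off by the knob and set the lid down flat, right way up, on the bench, then lay the cold pack flat on the box's floor and stand every sample jar from in front of the boxes upright on the floor next to it. When everything is in, put the lid back squarely so that it is fully seated, and let go. Leave the other foam box shut and the rest of the things on the bench where they are.

Things in the scene. Friction and masses are not known exactly. Their poses are not given: they have to be found in the camera images.
- clipboard: Brown clipboard with a form, 220 (x) x 150 (y) mm, 4 mm thick, lying on the bench at the outer side of one of the two foam boxes: left (+y) or right (-y). A glove carton lies at the outer side of the other box. Origin: centre of its underside.
- box_left: Left (+y). White insulated foam transport box, open-topped under its loose lid, fixed to the bench. Outside 208 (x) x 250 (y) x 105 mm high, walls 12 mm, floor 15 mm thick, so the inside is 184 x 226 mm and 90 mm deep. Origin: centre of its underside; z up, x and y along its sides.
- box_left_lid: Loose foam lid of the left box: plate 208 (x) x 250 (y) x 16 mm; below it a plug 176 x 218 mm, 10 mm deep (4 mm play in the box); on top a grey knob, a centred block 80 (x) x 26 (y) x 40 mm tall, its middle 36 mm above the origin. Origin: centre of the plate's underside; on the box's rim (z 105 mm) when shut, 10 mm above the bench when set down on its plug.
- box_right: Right (-y). White insulated foam transport box, open-topped under its loose lid, fixed to the bench. Outside 208 (x) x 250 (y) x 105 mm high, walls 12 mm, floor 15 mm thick, so the inside is 184 x 226 mm and 90 mm deep. Origin: centre of its underside; z up, x and y along its sides.
- box_right_lid: Loose foam lid of the right box: plate 208 (x) x 250 (y) x 16 mm; below it a plug 176 x 218 mm, 10 mm deep (4 mm play in the box); on top a grey knob, a centred block 80 (x) x 26 (y) x 40 mm tall, its middle 36 mm above the origin. Origin: centre of the plate's underside; on the box's rim (z 105 mm) when shut, 10 mm above the bench when set down on its plug.
- cold_pack: Blue hard-shell cold pack, a brick 120 (x) x 55 (y) x 40 mm high, lying flat on the bench before the boxes. Origin: centre of its underside.
- pack_centre (a point): Centre of the cold pack, 20 mm above its underside.
- jar1: Sample jar: upright closed cylinder 56 mm across, 64 mm high, heavy at the bottom, pale with a white screw cap. Three or four such jars stand on the bench; an absent one gives None from the start. Origin: centre of its underside.
- jar2: Sample jar: upright closed cylinder 56 mm across, 64 mm high, heavy at the bottom, pale with a white screw cap. Three or four such jars stand on the bench; an absent one gives None from the start. Origin: centre of its underside.
- jar3: Sample jar: upright closed cylinder 56 mm across, 64 mm high, heavy at the bottom, pale with a white screw cap. Three or four such jars stand on the bench; an absent one gives None from the start. Origin: centre of its underside.
- jar4: Sample jar: upright closed cylinder 56 mm across, 64 mm high, heavy at the bottom, pale with a white screw cap. Three or four such jars stand on the bench; an absent one gives None from the start. Origin: centre of its underside.
- spray_bottle: Tall closed bottle with cap, 66 mm across, 170 mm high, at the back of the bench; not part of the job. Origin: centre of its underside.
- tape_roll: Clear tape roll, 72 mm across, 30 mm high, lying near the robot; not part of the job. Origin: centre of its underside.
- marker: Black marker pen, 130 mm long, 15 mm thick, lying at the back of the bench; not part of the job. Origin: middle of its underside, x along it.
- beaker: Empty open white cup, 70 mm across, 80 mm high, near the robot; not part of the job. Origin: centre of its underside.
- reagent_jar: Closed amber jar, 76 mm across, 100 mm high, at the back of the bench; not part of the job. Origin: centre of its underside.
Not all that is in view belongs to the job. What is shaped like the jar4 but purple or yellow is not meant. What is shaped like the jar3 but green or yellow is not meant.

How it is judged:
On the way, in this order (a step that is already met when the one before it is completed fails the run):
1. The lid of the box beside the clipboard has been set down flat on the bench, right way up, and released (((world y of clipboard above 0 m and height (world z) of box_left_lid below 0.02 m and angle between box_left_lid's own z axis and vertical below 0.08 rad and linear speed of box_left_lid below 0.02 m/s and contact force between the fingers and box_left_lid below 0.3 N) or (world y of clipboard below 0 m and height (world z) of box_right_lid below 0.02 m and angle between box_right_lid's own z axis and vertical below 0.08 rad and linear speed of box_right_lid below 0.02 m/s and contact force between the fingers and box_right_lid below 0.3 N))), for 0.2 s.
2. The cold pack lies flat on the floor of that box and every sample jar stands upright on its floor, its lid still down on the bench (((world y of clipboard above 0 m and (x of jar1 in the frame of box_left between -0.08 and 0.08 m and y of jar1 in the frame of box_left between -0.1 and 0.1 m and z of jar1 in the frame of box_left between 0.008 and 0.025 m and angle between jar1's own z axis and vertical below 0.15 rad and linear speed of jar1 below 0.03 m/s) and (x of jar2 in the frame of box_left between -0.08 and 0.08 m and y of jar2 in the frame of box_left between -0.1 and 0.1 m and z of jar2 in the frame of box_left between 0.008 and 0.025 m and angle between jar2's own z axis and vertical below 0.15 rad and linear speed of jar2 below 0.03 m/s) and (x of jar3 in the frame of box_left between -0.08 and 0.08 m and y of jar3 in the frame of box_left between -0.1 and 0.1 m and z of jar3 in the frame of box_left between 0.008 and 0.025 m and angle between jar3's own z axis and vertical below 0.15 rad and linear speed of jar3 below 0.03 m/s) and (x of jar4 in the frame of box_left between -0.08 and 0.08 m and y of jar4 in the frame of box_left between -0.1 and 0.1 m and z of jar4 in the frame of box_left between 0.008 and 0.025 m and angle between jar4's own z axis and vertical below 0.15 rad and linear speed of jar4 below 0.03 m/s) and (x of pack_centre in the frame of box_left between -0.08 and 0.08 m and y of pack_centre in the frame of box_left between -0.1 and 0.1 m and z of pack_centre in the frame of box_left between 0.025 and 0.043 m) and (angle between cold_pack's own z axis and vertical below 0.15 rad or angle between cold_pack's own z axis and vertical above 2.99 rad) and linear speed of cold_pack below 0.03 m/s and height (world z) of box_left_lid below 0.02 m and angle between box_left_lid's own z axis and vertical below 0.08 rad and linear speed of box_left_lid below 0.02 m/s and contact force between the fingers and box_left_lid below 0.3 N) or (world y of clipboard below 0 m and (x of jar1 in the frame of box_right between -0.08 and 0.08 m and y of jar1 in the frame of box_right between -0.1 and 0.1 m and z of jar1 in the frame of box_right between 0.008 and 0.025 m and angle between jar1's own z axis and vertical below 0.15 rad and linear speed of jar1 below 0.03 m/s) and (x of jar2 in the frame of box_right between -0.08 and 0.08 m and y of jar2 in the frame of box_right between -0.1 and 0.1 m and z of jar2 in the frame of box_right between 0.008 and 0.025 m and angle between jar2's own z axis and vertical below 0.15 rad and linear speed of jar2 below 0.03 m/s) and (x of jar3 in the frame of box_right between -0.08 and 0.08 m and y of jar3 in the frame of box_right between -0.1 and 0.1 m and z of jar3 in the frame of box_right between 0.008 and 0.025 m and angle between jar3's own z axis and vertical below 0.15 rad and linear speed of jar3 below 0.03 m/s) and (x of jar4 in the frame of box_right between -0.08 and 0.08 m and y of jar4 in the frame of box_right between -0.1 and 0.1 m and z of jar4 in the frame of box_right between 0.008 and 0.025 m and angle between jar4's own z axis and vertical below 0.15 rad and linear speed of jar4 below 0.03 m/s) and (x of pack_centre in the frame of box_right between -0.08 and 0.08 m and y of pack_centre in the frame of box_right between -0.1 and 0.1 m and z of pack_centre in the frame of box_right between 0.025 and 0.043 m) and (angle between cold_pack's own z axis and vertical below 0.15 rad or angle between cold_pack's own z axis and vertical above 2.99 rad) and linear speed of cold_pack below 0.03 m/s and height (world z) of box_right_lid below 0.02 m and angle between box_right_lid's own z axis and vertical below 0.08 rad and linear speed of box_right_lid below 0.02 m/s and contact force between the fingers and box_right_lid below 0.3 N))), for 0.2 s.
At the end, for the whole second after the job is handed in: In the box beside the clipboard the cold pack lies flat on the floor and all the jars present stand upright on the floor (within 0.15 rad); both boxes are shut, each lid within 10 mm and 0.1 rad of square, fully down on the rim (its plate within 5 mm), everything at rest and released (((world y of clipboard above 0 m and (x of jar1 in the frame of box_left between -0.08 and 0.08 m and y of jar1 in the frame of box_left between -0.1 and 0.1 m and z of jar1 in the frame of box_left between 0.008 and 0.025 m and angle between jar1's own z axis and vertical below 0.15 rad and linear speed of jar1 below 0.03 m/s) and (x of jar2 in the frame of box_left between -0.08 and 0.08 m and y of jar2 in the frame of box_left between -0.1 and 0.1 m and z of jar2 in the frame of box_left between 0.008 and 0.025 m and angle between jar2's own z axis and vertical below 0.15 rad and linear speed of jar2 below 0.03 m/s) and (x of jar3 in the frame of box_left between -0.08 and 0.08 m and y of jar3 in the frame of box_left between -0.1 and 0.1 m and z of jar3 in the frame of box_left between 0.008 and 0.025 m and angle between jar3's own z axis and vertical below 0.15 rad and linear speed of jar3 below 0.03 m/s) and (x of jar4 in the frame of box_left between -0.08 and 0.08 m and y of jar4 in the frame of box_left between -0.1 and 0.1 m and z of jar4 in the frame of box_left between 0.008 and 0.025 m and angle between jar4's own z axis and vertical below 0.15 rad and linear speed of jar4 below 0.03 m/s) and (x of pack_centre in the frame of box_left between -0.08 and 0.08 m and y of pack_centre in the frame of box_left between -0.1 and 0.1 m and z of pack_centre in the frame of box_left between 0.025 and 0.043 m) and (angle between cold_pack's own z axis and vertical below 0.15 rad or angle between cold_pack's own z axis and vertical above 2.99 rad) and linear speed of cold_pack below 0.03 m/s) or (world y of clipboard below 0 m and (x of jar1 in the frame of box_right between -0.08 and 0.08 m and y of jar1 in the frame of box_right between -0.1 and 0.1 m and z of jar1 in the frame of box_right between 0.008 and 0.025 m and angle between jar1's own z axis and vertical below 0.15 rad and linear speed of jar1 below 0.03 m/s) and (x of jar2 in the frame of box_right between -0.08 and 0.08 m and y of jar2 in the frame of box_right between -0.1 and 0.1 m and z of jar2 in the frame of box_right between 0.008 and 0.025 m and angle between jar2's own z axis and vertical below 0.15 rad and linear speed of jar2 below 0.03 m/s) and (x of jar3 in the frame of box_right between -0.08 and 0.08 m and y of jar3 in the frame of box_right between -0.1 and 0.1 m and z of jar3 in the frame of box_right between 0.008 and 0.025 m and angle between jar3's own z axis and vertical below 0.15 rad and linear speed of jar3 below 0.03 m/s) and (x of jar4 in the frame of box_right between -0.08 and 0.08 m and y of jar4 in the frame of box_right between -0.1 and 0.1 m and z of jar4 in the frame of box_right between 0.008 and 0.025 m and angle between jar4's own z axis and vertical below 0.15 rad and linear speed of jar4 below 0.03 m/s) and (x of pack_centre in the frame of box_right between -0.08 and 0.08 m and y of pack_centre in the frame of box_right between -0.1 and 0.1 m and z of pack_centre in the frame of box_right between 0.025 and 0.043 m) and (angle between cold_pack's own z axis and vertical below 0.15 rad or angle between cold_pack's own z axis and vertical above 2.99 rad) and linear speed of cold_pack below 0.03 m/s)) and x of box_left_lid in the frame of box_left between -0.01 and 0.01 m and y of box_left_lid in the frame of box_left between -0.01 and 0.01 m and z of box_left_lid in the frame of box_left between 0.1 and 0.109 m and angle between each of box_left_lid, box_right_lid's own z axis and vertical below 0.04 rad and angle between the x axis of box_left_lid and the x axis of box_left, either way round below 0.1 rad and linear speed of each of box_left_lid, box_right_lid below 0.02 m/s and x of box_right_lid in the frame of box_right between -0.01 and 0.01 m and y of box_right_lid in the frame of box_right between -0.01 and 0.01 m and z of box_right_lid in the frame of box_right between 0.1 and 0.109 m and angle between the x axis of box_right_lid and the x axis of box_right, either way round below 0.1 rad); the robot touches nothing.
It fails at once if The lid of the other box is moved (more than 20 mm) ((world y of clipboard above 0 m and distance of box_right_lid from where it was at the start of the episode above 0.02 m) or (world y of clipboard below 0 m and distance of box_left_lid from where it was at the start of the episode above 0.02 m)).
It fails at once if A thing that is not part of the job is moved (more than 50 mm) (distance of any of spray_bottle, tape_roll, marker, beaker, reagent_jar from where it was at the start of the episode above 0.05 m).
Of jar1, jar2, jar3, jar4 only 3 to 4 are there at a start; the rules pass over those that are not, and their reading is None.
At some moment in a run one of jar1, jar2, jar3, jar4, cold_pack may be knocked a few centimetres aside while the robot is not near it.
It also fails if it takes over 210 s, if anything falls off the work surface, if the arm or the gripper's body presses on something with over 40 N, if the wrist force passes 120 N, or if a joint passes its speed limit or range.

## Working session

There is one attempt and no reset: what is moved stays moved. The work goes in short steps, Python scripts to look and compute and a tool call to move; the robot and the scene stay as the last step left them, time stands still between calls to the robot, and variables do not carry over. Pictures are saved under pics/ and viewed, at most 14 in all, crops included, and the job is handed in when it is done.

Besides the shell and the picture viewer there is one more tool, called after "Call:" as name(argument=value, ...) on one line, values as JSON. arm_command: Moves the arm, as the interface text tells. Its arguments: {"type":"object","properties":{"series":{"type":"array"},"force":{"type":"number"}},"required":["series"]}

```bash
ls; mkdir -p pics; cat > h.py <<'E'
import numpy as np, cv2
from station import arm
from scipy.spatial.transform import Rotation as R
def snap(n,f):
    m=arm.camera_model(n); im=arm.grab_frame(n); cv2.imwrite('pics/'+f,im); return im,m
def rays(m,px):
    f=210/np.tan(np.radians(m['fovy'])/2); K=np.array([[f,0,m['cx']],[0,f,m['cy']],[0,0,1.]])
    u=cv2.undistortPointsIter(np.float64(px).reshape(-1,1,2),K,np.float64(m['D']),None,None,(3,100,1e-9)).reshape(-1,2) if hasattr(cv2,'undistortPointsIter') else cv2.undistortPoints(np.float64(px).reshape(-1,1,2),K,np.float64(m['D'])).reshape(-1,2)
    P=np.array(m['pose']); d=np.c_[u,np.ones(len(u))]@P[:3,:3].T
    return P[:3,3],d
def onz(m,px,z):
    o,d=rays(m,px); return o+d*((z-o[2])/d[:,2])[:,None]
def proj(m,pts):
    f=210/np.tan(np.radians(m['fovy'])/2); K=np.array([[f,0,m['cx']],[0,f,m['cy']],[0,0,1.]])
    T=np.linalg.inv(np.array(m['pose'])); r,_=cv2.Rodrigues(T[:3,:3])
    return cv2.projectPoints(np.float64(pts),r,T[:3,3],K,np.float64(m['D']))[0].reshape(-1,2)
def plan(pos,yaw):
    """shift/turn in command units from present pose to pose pointing down; tool y axis at world angle yaw (mod pi)"""
    s=arm.get_state(); R0=R.from_euler('xyz',s['ee_rot']); p=np.array(s['eef_pos'])
    best=None
    for k in (-1,0,1,2):
        y=np.array([np.cos(yaw+k*np.pi),np.sin(yaw+k*np.pi),0]); z=np.array([0,0,-1.]); x=np.cross(y,z)
        rv=(R0.inv()*R.from_matrix(np.c_[x,y,z])).as_rotvec()
        if best is None or np.linalg.norm(rv)<np.linalg.norm(best)-1e-6: best=rv
    sh=R0.inv().apply(np.array(pos)-p)
    print('turn',np.round(best/(np.pi/2),4),'shift',np.round(sh/0.1,3)); return best,sh
E
python3 - <<'E'
from h import *
s=arm.get_state();print(s['t'],s['eef_pos'],s['ee_rot'],s['width'],s['force'])
for n in('scene','top','wrist'):
    im,m=snap(n,n+'0.png'); print(n,m['fovy'],m['cx'],m['cy'],m['D']);print(np.round(m['pose'],3))
E
```

```text
pics
0.0 [0.17852463 0.65048919 0.24762908] [ 3.13993965e+00 -1.47961064e-04 -2.67946103e-01] 0.08768067110413666 [ 0.01345797 -0.22548416  0.12226277]
scene 47.24734608386781 287.51363831328797 211.62077688566356 [-0.14005967  0.          0.          0.          0.        ]
[[-0.838  0.465 -0.285  0.934]
 [ 0.546  0.709 -0.447  0.629]
 [-0.006 -0.53  -0.848  1.3  ]
 [ 0.     0.     0.     1.   ]]
top 57.29989676156596 281.5422023438306 207.27206987654907 [-0.00086442  0.          0.          0.          0.        ]
[[-0.028 -0.989  0.142  0.365]
 [-1.     0.029  0.005 -0.003]
 [-0.009 -0.142 -0.99   1.204]
 [ 0.     0.     0.     1.   ]]
wrist 65.31264446437592 281.1728247456152 202.90226200069745 [-0.02333743  0.          0.          0.          0.        ]
[[-0.264 -0.918 -0.295  0.26 ]
 [-0.964  0.252  0.079  0.628]
 [ 0.002  0.305 -0.952  0.383]
 [ 0.     0.     0.     1.   ]]
```

View pics/top0.png

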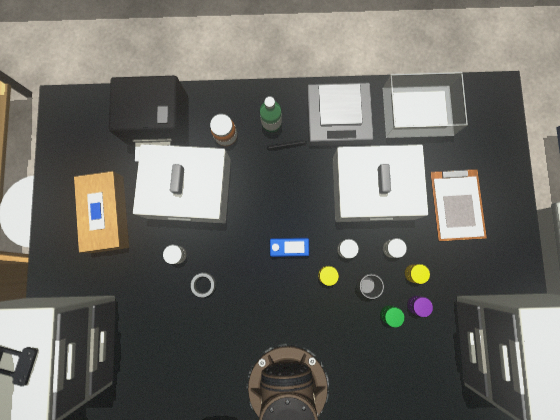

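View pics/scene0.png

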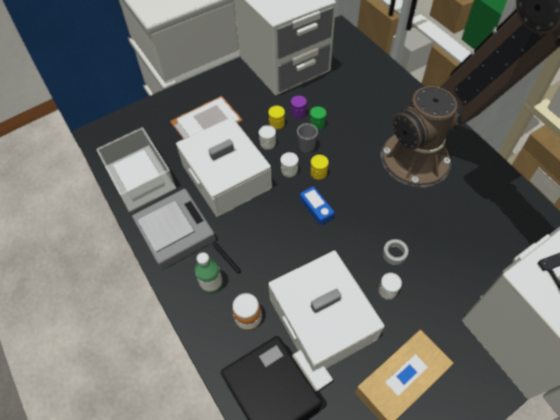

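Clipboard lies at the right box (clipboard at ~(458,205) in top), so the right box is the target. White jars at (174,254), (348,249), (397,248), cold pack at (290,247); yellow, green and purple ones are decoys. Now measuring.

```bash
cat >> h.py <<'E'
def comps(mask,amin=60):
    n,l,st,c=cv2.connectedComponentsWithStats(mask.astype(np.uint8)); return [(c[i],st[i]) for i in range(1,n) if st[i][4]>=amin]
def topmeas(im,m,verbose=True):
    hsv=cv2.cvtColor(im,cv2.COLOR_BGR2HSV); H,S,V=hsv[...,0].astype(int),hsv[...,1],hsv[...,2]
    out={}
    w=(S<40)&(V>165); 
    js=[]
    for c,s in comps(w,150):
        if s[4]<600 and 14<=s[2]<=26 and 14<=s[3]<=26: js.append(np.r_[onz(m,[c],0.064)[0][:2],s[4]])
    out['jars']=js
    b=((H>100)&(H<125)&(S>150)&(V>60)).astype(np.uint8); b=cv2.morphologyEx(b,cv2.MORPH_CLOSE,np.ones((13,13)))
    out['pack']=[]
    for c,s in comps(b,300):
        cn=max(cv2.findContours((cv2.connectedComponents(b)[1]==cv2.connectedComponents(b)[1][int(c[1]),int(c[0])]).astype(np.uint8),0,1)[0],key=cv2.contourArea)
        pw=onz(m,cn.reshape(-1,2),0.04)[:,:2]; out['pack'].append(cv2.minAreaRect(np.float32(pw)))
    return out
E
python3 - <<'E'
from h import *
im=cv2.imread('pics/top0.png'); m=arm.camera_model('top')
o=topmeas(im,m)
for j in o['jars']:print('jar',np.round(j,3))
for p in o['pack']:print('pack',np.round(np.array([*p[0],*p[1],p[2]]),3))
hsv=cv2.cvtColor(im,cv2.COLOR_BGR2HSV)
w=((hsv[...,1]<40)&(hsv[...,2]>200)).astype(np.uint8)
for x0,x1 in((125,235),(328,436)):
    ww=np.zeros_like(w); ww[143:232,x0:x1]=w[143:232,x0:x1]
    cn=max(cv2.findContours(ww,0,1)[0],key=cv2.contourArea)
    pw=onz(m,cn.reshape(-1,2),0.121)[:,:2]; print('lid',cv2.minAreaRect(np.float32(pw)))
    g=np.zeros_like(w); g[155:200,x0+30:x1-30]=(hsv[155:200,x0+30:x1-30,2]<190)
    for c,s in comps(g,30): print('knob px',c,s)
for n,px,z in(('yellowA',(329,276),.064),('beaker',(371,287),.08),('yellowB',(420,274),.064),('purple',(423,307),.064),('green',(394,317),.064),('tape',(203,285),.03),('marker',(270,147),.015),('marker2',(306,142),.015),('spray',(269,102),.17),('scale corner',(310,141),.05),('clip',(432,172),0),('clipb',(440,240),0),('basecheck',(288,385),0.05)):
    print(n,np.round(onz(m,[px],z)[0],3))
E
```

```text
jar [7.94e-01 1.84e-01 3.60e+02]
jar [  0.399  -0.332 273.   ]
jar [ 4.01e-01 -1.91e-01  2.72e+02]
jar [  0.399   0.33  273.   ]
jar [  0.308   0.242 153.   ]
jar [1.08e-01 7.91e-01 2.09e+02]
pack [ 4.1100e-01 -1.6000e-02  1.1500e-01  5.4000e-02  8.8378e+01]
lid ((0.6083676218986511, 0.30254846811294556), (0.2606804668903351, 0.20683553814888), 84.99610900878906)
knob px [176.87046632 179.66062176] [170 164  14  33 386]
lid ((0.5905681848526001, -0.2869831323623657), (0.2470145970582962, 0.20518453419208527), 89.85711669921875)
knob px [383.79144385 179.17914439] [377 164  14  32 374]
yellowA [ 0.323 -0.13   0.064]
beaker [ 0.289 -0.247  0.08 ]
yellowB [ 0.321 -0.395  0.064]
purple [ 0.227 -0.396  0.064]
green [ 0.202 -0.311  0.064]
tape [0.305 0.245 0.03 ]
marker [0.732 0.034 0.015]
marker2 [ 0.745 -0.081  0.015]
spray [0.816 0.029 0.17 ]
scale corner [ 0.737 -0.091  0.05 ]
clip [ 0.638 -0.481  0.   ]
clipb [ 0.421 -0.487  0.   ]
basecheck [ 0.02  -0.001  0.05 ]
```

Call:
arm_command(series=[0,0,-0.085,0,0,0,1,0,0,-0.1706,0,0,0,1,0,0,-0.1706,0,0,0,1], force=30)

```text
t: 0.52
eef_pos: [0.1786, 0.6508, 0.2482]
ee_rot: [3.141, 0.0, -0.001]
force: [-0.1, -1.4, -0.5]
width: 0.0876
gripper_force: 0.0
```

Call:
arm_command(series=[0,0,0,0.5,0.5,0,1,0,0,0,1,1,0,1,0,0,0,1,1,0,1])

```text
t: 0.9
eef_pos: [0.2805, 0.5485, 0.2489]
ee_rot: [3.142, -0.0, -0.006]
force: [-0.0, 0.5, 0.4]
width: 0.0874
gripper_force: 0.0
```

```bash
python3 - <<'E'
from h import *
s=arm.get_state();print(s['t'],s['eef_pos'],s['ee_rot'],s['q'])
m=arm.camera_model('top')
print(onz(m,[(176.9,179.7),(383.8,179.2)],.155))
E
```

```text
0.9 [0.28053942 0.54849391 0.24890944] [ 3.14150178e+00 -1.93760530e-05 -5.64173347e-03] [ 1.41462100e+00  2.62509020e-01 -1.24206801e-01  3.53973348e-05
 -1.18416744e+00  1.50520241e-01]
[[ 0.60229415  0.29206513  0.155     ]
 [ 0.58659236 -0.28402613  0.155     ]]
```

Call:
arm_command(series=[0,0,0,0.5,0.5,0,1,0,0,0,1,1,0,1,0,0,0,1,1,0,1])

```text
t: 1.27
eef_pos: [0.3803, 0.4489, 0.2487]
ee_rot: [3.142, -0.0, -0.005]
force: [-0.2, 0.5, 0.6]
width: 0.0876
gripper_force: 0.0
```

Call:
arm_command(series=[0,0,0,0.5,0.5,0,1,0,0,0,1,1,0,1,0,0,0,1,1,0,1])

```text
t: 1.65
eef_pos: [0.4803, 0.3493, 0.2484]
ee_rot: [3.141, 0.0, -0.004]
force: [-0.6, -0.1, -0.9]
width: 0.088
gripper_force: 0.0
```

Call:
arm_command(series=[0,0,0,0.3,0.6,0,1,0,0,0,0.6,1,0,1,0,0,0,0.6,1,0,1])

```text
t: 2.02
eef_pos: [0.5399, 0.2492, 0.2483]
ee_rot: [3.141, 0.0, -0.005]
force: [0.0, 1.3, -0.5]
width: 0.0878
gripper_force: 0.0
```

Call:
arm_command(series=[0,0,0,0,0.5,0,1,0,0,0,0,1,0,1])

```text
t: 2.28
eef_pos: [0.5384, 0.1515, 0.2483]
ee_rot: [-3.142, 0.0, 0.001]
force: [0.4, -0.1, -0.1]
width: 0.0875
gripper_force: 0.0
```

Call:
arm_command(series=[0,0,0,0,0.5,0,1,0,0,0,0,1,0,1])

```text
t: 2.52
eef_pos: [0.5386, 0.0511, 0.2487]
ee_rot: [-3.141, -0.0, 0.001]
force: [1.2, -0.6, -0.1]
width: 0.0877
gripper_force: 0.0
```

Call:
arm_command(series=[0,0,0,0,0.5,0,1,0,0,0,0,1,0,1])

```text
t: 2.78
eef_pos: [0.5389, -0.0489, 0.2487]
ee_rot: [-3.141, -0.001, 0.001]
force: [1.0, -0.5, -1.4]
width: 0.0877
gripper_force: 0.0
```

Call:
arm_command(series=[0,0,0,0,0.5,0,1,0,0,0,0,1,0,1])

```text
t: 3.02
eef_pos: [0.5393, -0.1491, 0.2487]
ee_rot: [-3.141, -0.001, 0.0]
force: [0.7, 0.5, -0.2]
width: 0.0875
gripper_force: 0.0
```

Call:
arm_command(series=[0,0,0,0,0.5,0,1,0,0,0,0,1,0,1,0,0,0,0,1,0,1,0,0,0,0,1,0,1])

```text
t: 3.52
eef_pos: [0.5392, -0.2481, 0.2483]
ee_rot: [-3.141, 0.0, -0.0]
force: [-0.2, 0.6, 0.1]
width: 0.0875
gripper_force: 0.0
```

```bash
python3 - <<'E'
from h import *
s=arm.get_state();print(s['t'],s['eef_pos'],s['ee_rot'],s['q'])
im,m=snap('wrist','w1.png')
E
```

```text
3.525 [ 0.53920144 -0.24809446  0.24825584] [-3.14124947e+00  3.37527901e-04 -3.69967127e-04] [-1.02375806e-01  2.26261431e-01 -1.74151561e-01 -3.33346044e-04
 -1.17075407e+00  1.67293199e+00]
```

View pics/w1.png

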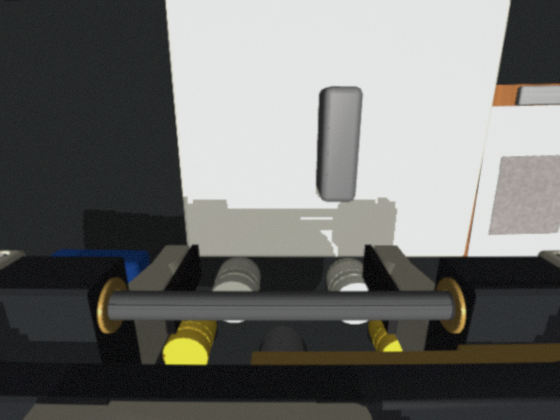

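Wrist view: grey knob at about (340,145), lid left edge from (168,0) to (182,190), lid right edge from (508,0) to (467,255). Measuring knob centre and lid yaw.

```bash
python3 - <<'E'
from h import *
im=cv2.imread('pics/w1.png'); m=arm.camera_model('wrist')
g=cv2.cvtColor(im,cv2.COLOR_BGR2GRAY).astype(int)
L=[];Rr=[];K1=[];K2=[]
for r in range(10,185,5):
    row=g[r]; L.append((np.where(row[120:260]>190)[0][0]+120-.5,r))
    x=np.where(row[440:540]<150)[0]
    if len(x): Rr.append((440+x[0]-.5,r))
for r in range(100,190,5):
    x=np.where(g[r,300:380]<175)[0]+300; K1.append((x[0]-.5,r));K2.append((x[-1]+.5,r))
col=np.where(g[60:230,340]<165)[0]+60; print('rows',col[0],col[-1])
for n,p,z in(('L',L,.121),('R',Rr,.121),('Kl base',K1,.121),('Kr top',K2,.161)):
    w=onz(m,p,z); f=np.polyfit(w[:,0],w[:,1],1); print(n,'y at x=.59:',np.polyval(f,.59).round(4),'slope',f[0].round(4),'res',np.std(w[:,1]-np.polyval(f,w[:,0])).round(4))
print(onz(m,[(340,col[0])],.161),onz(m,[(340,col[-1])],.161),onz(m,[(340,col[-1])],.121))
E
```

```text
rows 86 229
L y at x=.59: -0.1659 slope -0.003 res 0.0002
R y at x=.59: -0.4129 slope 0.009 res 0.0003
Kl base y at x=.59: -0.2766 slope 0.0004 res 0.0002
Kr top y at x=.59: -0.3008 slope -0.0006 res 0.0002
[[ 0.63082684 -0.28615202  0.161     ]] [[ 0.53168059 -0.2916084   0.161     ]] [[ 0.51523313 -0.29937923  0.121     ]]
```

Call:
arm_command(series=[0,0,0,0.52,0.41,0,1,0,0,0,0.52,0.41,0,1,0,0,0,0.52,0.41,0.5,1,0,0,0,0.52,0.41,0.98,1,0,0,0,0.52,0.41,0.98,1,0,0,0,0.52,0.41,0.98,1])

```text
t: 4.32
eef_pos: [0.5917, -0.2894, 0.1525]
ee_rot: [3.141, -0.001, 0.002]
force: [1.0, -0.2, 1.1]
width: 0.0877
gripper_force: 0.0
```

Call:
arm_command(series=[0,0,0,0,0,0,0,0,0,0,0,0,0,0,0,0,0,0,0,0,0,0,0,0,0,0,0,0,0,0,0,0,0,0,0,0,0,0,0,0,0,0], force=40)

```text
t: 5.08
eef_pos: [0.5907, -0.29, 0.1505]
ee_rot: [-3.142, 0.0, 0.0]
force: [0.0, 1.0, 0.0]
width: 0.0328
gripper_force: 0.0
```

Call:
arm_command(series=[0,0,0,0,0,0,0,0,0,0,0,0,0,0,0,0,0,0,0,0,0])

```text
t: 5.45
eef_pos: [0.5907, -0.29, 0.1505]
ee_rot: [-3.142, 0.0, 0.0]
force: [1.3, -0.2, -0.9]
width: 0.0258
gripper_force: 40.0
```

Call:
arm_command(series=[0,0,0,0,0,-0.2,0,0,0,0,0,0,-0.4,0,0,0,0,0,0,-0.6,0,0,0,0,0,0,-0.6,0])

```text
t: 5.95
eef_pos: [0.5915, -0.2902, 0.2119]
ee_rot: [3.141, -0.003, 0.0]
force: [-0.3, 0.1, -1.3]
width: 0.0255
gripper_force: 40.0
```

Call:
arm_command(series=[0,0,0,0,-0.4,0,0,0,0,0,0.05,-0.8,0,0,0,0,0,0.1,-1,0,0])

```text
t: 6.32
eef_pos: [0.6003, -0.1883, 0.2094]
ee_rot: [-3.141, 0.001, 0.001]
force: [0.2, -0.2, -1.8]
width: 0.0259
gripper_force: 40.0
```

Call:
arm_command(series=[0,0,0,0,-0.5,0,0,0,0,0,0,-1,0,0])

```text
t: 6.58
eef_pos: [0.6004, -0.089, 0.2094]
ee_rot: [3.141, 0.001, -0.001]
force: [0.6, 0.9, -1.6]
width: 0.0258
gripper_force: 40.0
```

Call:
arm_command(series=[0,0,0,0,-0.5,0,0,0,0,0,0,-0.8,0,0,0,0,0,0,-0.9,0,0,0,0,0,0,-0.9,0,0])

```text
t: 7.08
eef_pos: [0.6006, 0.0001, 0.21]
ee_rot: [3.141, 0.001, 0.001]
force: [1.5, 0.0, -1.7]
width: 0.0255
gripper_force: 40.0
```

Call:
arm_command(series=[0,0,0,0,0,0.4,0,0,0,0,0,0,0.8,0,0,0,0,0,0,1,0,0,0,0,0,0,1,0])

```text
t: 7.58
eef_pos: [0.5996, -0.0017, 0.1087]
ee_rot: [3.14, 0.004, -0.001]
force: [0.1, -0.0, -1.6]
width: 0.0258
gripper_force: 40.0
```

Call:
arm_command(series=[0,0,0,0,0,0.2,0,0,0,0,0,0,0.4,0,0,0,0,0,0,0.5,0,0,0,0,0,0,0.54,0,0,0,0,0,0,0.54,0,0,0,0,0,0,0.54,0])

```text
t: 8.32
eef_pos: [0.6013, 0.0001, 0.0574]
ee_rot: [-3.141, -0.001, 0.0]
force: [0.4, -0.4, -1.3]
width: 0.0259
gripper_force: 40.0
```

Call:
arm_command(series=[0,0,0,0,0,0.015,0,0,0,0,0,0,0.015,0,0,0,0,0,0,0.015,0.5,0,0,0,0,0,0.015,0.5,0,0,0,0,0,0.015,0.5,0,0,0,0,0,0.015,0.5])

```text
t: 9.07
eef_pos: [0.6007, -0.0, 0.0551]
ee_rot: [3.142, 0.0, 0.0]
force: [0.2, -0.4, -0.1]
width: 0.0439
gripper_force: 0.0
```

Call:
arm_command(series=[0,0,0,0,0,-0.3,0.8,0,0,0,0,0,-0.7,1,0,0,0,0,0,-1,1,0,0,0,0,0,-1,1])

```text
t: 9.57
eef_pos: [0.6023, 0.0003, 0.158]
ee_rot: [-3.14, -0.005, 0.0]
force: [-0.3, -0.2, -0.1]
width: 0.0783
gripper_force: 0.0
```

```bash
python3 - <<'E'
from h import *
s=arm.get_state();print(s['t'],s['eef_pos'],s['width'])
im,m=snap('top','top1.png'); snap('scene','scene1.png')
o=topmeas(im,m)
for j in o['jars']:print('jar',np.round(j,3))
for p in o['pack']:print('pack',np.round(np.array([*p[0],*p[1],p[2]]),3))
E
```

```text
9.575 [6.02302241e-01 3.08335922e-04 1.57982487e-01] 0.07826165430278881
jar [8.02e-01 1.87e-01 2.63e+02]
jar [  0.399  -0.332 273.   ]
jar [ 4.01e-01 -1.91e-01  2.72e+02]
pack [ 4.1100e-01 -1.6000e-02  1.1500e-01  5.4000e-02  8.8402e+01]
```

View pics/top1.png

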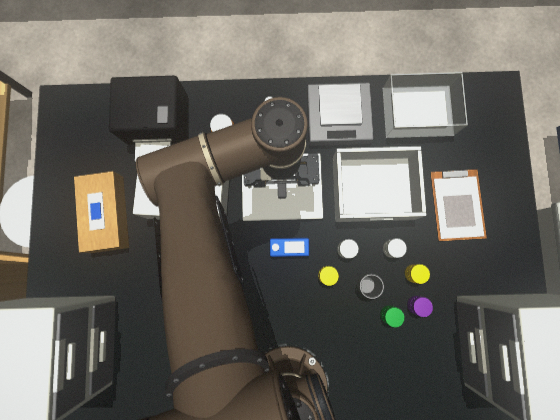

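Lid sits flat between the boxes (around (282,190)), the right box is open and empty, the pack and jars unmoved. Next the cold pack.

Call:
arm_command(series=[0,0,0.1,-0.3,0,0,1,0,0,0.2,-0.6,0,0,1,0,0,0.3,-0.9,0,0,1,0,0,0.4,-1,0,0,1,0,0,0.5,-1,0,0,1,0,0,0.5,-1,0,0,1])

```text
t: 10.42
eef_pos: [0.5001, -0.0001, 0.1542]
ee_rot: [3.14, 0.001, -0.784]
force: [-0.5, -0.1, 0.2]
width: 0.0875
gripper_force: 0.0
```

Call:
arm_command(series=[0,0,0.1,-0.2,0.3,0,1,0,0,0.2,-0.4,0.6,0,1,0,0,0.3,-0.52,0.75,0,1,0,0,0.4,-0.52,0.75,0,1,0,0,0.5,-0.52,0.75,0,1,0,0,0.5,-0.52,0.75,0,1])

```text
t: 11.18
eef_pos: [0.4107, -0.0164, 0.1546]
ee_rot: [3.141, -0.0, -1.567]
force: [-1.2, -0.5, -0.0]
width: 0.0877
gripper_force: 0.0
```

```bash
python3 - <<'E'
from h import *
s=arm.get_state();print(s['t'],s['eef_pos'],s['ee_rot'],s['q'])
im,m=snap('wrist','w2.png'); o=topmeas(im,m)
for p in o['pack']:print('pack',np.round(np.array([*p[0],*p[1],p[2]]),3))
im,m=snap('top','top2.png'); o=topmeas(im,m)
for j in o['jars']:print('jar',np.round(j,3))
for p in o['pack']:print('pack',np.round(np.array([*p[0],*p[1],p[2]]),3))
plan([.411,-.016,.047],np.radians(0))
E
```

```text
11.175 [ 0.41074156 -0.0164116   0.15464522] [ 3.14077851e+00 -3.00304940e-04 -1.56656395e+00] [ 4.45419859e-01  3.28022186e-03 -6.71702352e-01 -9.74074644e-05
 -8.96678174e-01 -4.41126773e-01]
pack [0.413 0.027 0.59  0.386 0.224]
jar [7.94e-01 1.84e-01 3.60e+02]
jar [  0.399  -0.332 271.   ]
jar [ 4.01e-01 -1.91e-01  2.72e+02]
jar [  0.399   0.33  272.   ]
turn [ 0.0005 -0.0002  0.0035] shift [-0.004 -0.003  1.077]
```

View pics/w2.png

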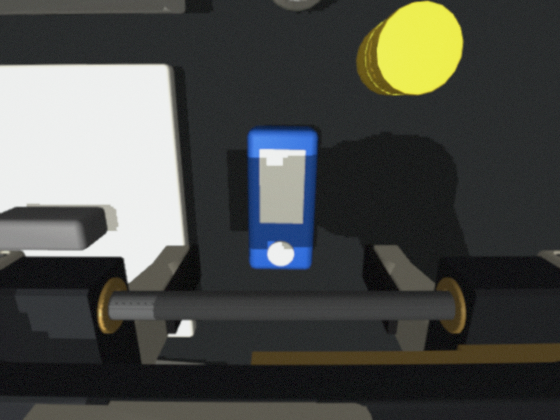

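Pack centred between the fingers at (282,198) px, the lid's edge at col ~185 to the left. Descend.

```bash
python3 - <<'E'
from h import *
m=arm.camera_model('wrist'); print(onz(m,[(283,128),(282,268),(249,200),(315,200)],.04).round(4))
im=cv2.imread('pics/top1.png');mt=arm.camera_model('top')
print(onz(mt,[(336,147),(422,147),(425,221),(336,219)],.105).round(3))
E
```

```text
[[ 0.4106 -0.0788  0.04  ]
 [ 0.4105  0.0387  0.04  ]
 [ 0.4374 -0.0222  0.04  ]
 [ 0.3845 -0.0225  0.04  ]]
[[ 0.698 -0.163  0.105]
 [ 0.69  -0.416  0.105]
 [ 0.472 -0.407  0.105]
 [ 0.485 -0.153  0.105]]
```

Call:
arm_command(series=[0,0,0,0,0,0.4,1,0,0,0,0,0,0.7,1,0,0,0,0,0,0.9,1,0,0,0,0,0,1,1,0,0,0,0,0,1,1])

```text
t: 11.9
eef_pos: [0.4107, -0.0164, 0.0547]
ee_rot: [3.14, -0.001, -1.569]
force: [-0.3, -1.2, -0.0]
width: 0.0876
gripper_force: 0.0
```

Call:
arm_command(series=[0,0,0.0035,0,0,0.08,1,0,0,0.0035,0,0,0.08,0.6,0,0,0.0035,0,0,0.08,0.5,0,0,0.0035,0,0,0.08,0.5,0,0,0.0035,0,0,0.08,0.5,0,0,0.0035,0,0,0.08,0.5,0,0,0.0035,0,0,0.08,0.5,0,0,0.0035,0,0,0.08,0.5])

```text
t: 12.9
eef_pos: [0.4111, -0.0162, 0.0473]
ee_rot: [-3.141, 0.0, -1.576]
force: [-2.4, -0.0, 5.7]
width: 0.0549
gripper_force: 40.0
```

Call:
arm_command(series=[0,0,0,0,0,-0.1,0,0,0,0,0,0,-0.4,0,0,0,0,0,0,-0.8,0,0,0,0,0,0,-1,0])

```text
t: 13.4
eef_pos: [0.4114, -0.0162, 0.1493]
ee_rot: [-3.139, 0.001, -1.576]
force: [0.5, 1.3, -3.6]
width: 0.0546
gripper_force: 40.0
```

Call:
arm_command(series=[0,0,0,0,0,-0.4,0,0,0,0,0,0,-0.7,0,0,0,0,0,0,-0.7,0])

```text
t: 13.78
eef_pos: [0.4118, -0.016, 0.2193]
ee_rot: [-3.137, 0.002, -1.576]
force: [0.1, -0.2, -3.5]
width: 0.0544
gripper_force: 40.0
```

Call:
arm_command(series=[0,0,-0.1,0.25,-0.25,0,0,0,0,-0.2,0.5,-0.5,0,0,0,0,-0.3,0.8,-0.8,0,0,0,0,-0.4,1,-1,0,0,0,0,-0.5,1,-1,0,0,0,0,-0.5,1,-1,0,0])

```text
t: 14.52
eef_pos: [0.5094, -0.1171, 0.2154]
ee_rot: [3.139, 0.002, -0.793]
force: [0.0, 0.5, -3.2]
width: 0.0545
gripper_force: 40.0
```

Call:
arm_command(series=[0,0,-0.1,0.25,-0.05,0,0,0,0,-0.2,0.5,-0.1,0,0,0,0,-0.3,0.8,-0.14,0,0,0,0,-0.4,0.99,-0.14,0,0,0,0,-0.5,0.99,-0.14,0,0,0,0,-0.5,0.99,-0.14,0,0])

```text
t: 15.28
eef_pos: [0.5894, -0.177, 0.2161]
ee_rot: [-3.141, 0.002, -0.009]
force: [0.8, -0.4, -3.3]
width: 0.0547
gripper_force: 40.0
```

```bash
python3 - <<'E'
from h import *
s=arm.get_state();print(s['t'],s['eef_pos'],s['ee_rot'],s['width'],s['gripper_force'],s['force'],s['q'])
plan([.590,-.345,.20],np.radians(90))
E
```

```text
15.275 [ 0.58937699 -0.17702535  0.21614816] [-3.14125139e+00  1.58782246e-03 -9.41145554e-03] 0.0547092763502664 39.98350918292999 [ 0.81317171 -0.42441066 -3.26862121] [ 2.49251350e-02  2.84798550e-01 -1.70603180e-01 -4.40123998e-04
 -1.11696981e+00  1.53665273e+00]
turn [-0.0002  0.001  -0.006 ] shift [0.022 1.68  0.161]
```

Call:
arm_command(series=[0,0,-0.006,0.02,0.5,0,0,0,0,-0.006,0.02,0.9,0,0,0,0,-0.006,0.02,0.9,0,0])

```text
t: 15.65
eef_pos: [0.5907, -0.2692, 0.2165]
ee_rot: [3.142, 0.001, -0.004]
force: [-0.1, -0.3, -3.1]
width: 0.0548
gripper_force: 40.0
```

Call:
arm_command(series=[0,0,0,0,0.4,0,0,0,0,0,0,0.78,0,0,0,0,0,0,0.78,0,0,0,0,0,0,0.78,0.2,0,0,0,0,0,0.78,0.5,0,0,0,0,0,0.78,0.75,0,0,0,0,0,0.78,0.75,0])

```text
t: 16.52
eef_pos: [0.5905, -0.3435, 0.1399]
ee_rot: [-3.14, 0.004, 0.002]
force: [-0.3, -0.1, -2.4]
width: 0.0545
gripper_force: 40.0
```

```bash
python3 - <<'E'
from h import *
s=arm.get_state();print(s['t'],s['eef_pos'],s['ee_rot'],s['width'],s['gripper_force'],s['force'])
plan([.590,-.345,.065],np.radians(90))
snap('scene','scene3.png')
E
```

```text
16.525 [ 0.59049486 -0.34346251  0.13992037] [-3.13975711e+00  4.23673048e-03  2.09271699e-03] 0.05447142308587009 39.98469650745392 [-0.25811992 -0.09720447 -2.43122954]
turn [-0.0012  0.0027  0.0013] shift [-0.002  0.017  0.749]
```

View pics/scene3.png

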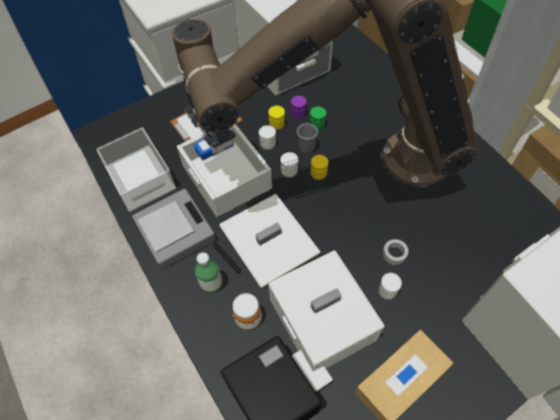

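Scene view: the pack (205,150) is going into the right box along its outer side. Lower and release.

Call:
arm_command(series=[0,0,0,0,0.015,0.3,0,0,0,0,0,0.015,0.55,0,0,0,0,0,0.015,0.74,0,0,0,0,0,0.015,0.74,0,0,0,0,0,0.015,0.74,0])

```text
t: 17.2
eef_pos: [0.5927, -0.3471, 0.0694]
ee_rot: [3.141, -0.002, 0.004]
force: [-0.0, 1.0, -2.9]
width: 0.0547
gripper_force: 40.0
```

Call:
arm_command(series=[0,0,0,0,0,0,0,0,0,0,0,0,0,0.68,0,0,0,0,0,0,0.68,0,0,0,0,0,0,0.68,0,0,0,0,0,0,0.68])

```text
t: 17.82
eef_pos: [0.5919, -0.3469, 0.0682]
ee_rot: [3.141, -0.0, 0.004]
force: [-0.6, 0.7, -0.4]
width: 0.0596
gripper_force: 0.0
```

Call:
arm_command(series=[0,0,0,0,0,-0.2,0.68,0,0,0,0,0,-0.5,0.68,0,0,0,0,0,-1,0.75,0,0,0,0,0,-1,1])

```text
t: 18.32
eef_pos: [0.5942, -0.348, 0.1732]
ee_rot: [3.138, -0.008, 0.005]
force: [0.4, -0.8, -0.1]
width: 0.0708
gripper_force: 0.0
```

Call:
arm_command(series=[0,0,0,-0.5,-0.4,0,1,0,0,0,-1,-0.8,0,1,0,0,0,-1,-0.8,0,1])

```text
t: 18.7
eef_pos: [0.4876, -0.2653, 0.1677]
ee_rot: [-3.14, 0.002, 0.005]
force: [1.5, -0.5, 0.7]
width: 0.0873
gripper_force: 0.0
```

```bash
python3 - <<'E'
from h import *
s=arm.get_state();print(s['t'],s['eef_pos'],s['ee_rot'],s['width'],s['gripper_force'],s['force'])
im,m=snap('top','top3.png'); o=topmeas(im,m)
for j in o['jars']:print('jar',np.round(j,3))
im,m=snap('wrist','w3.png'); o=topmeas(im,m)
for p in o['pack']:print('pack',np.round(np.array([*p[0],*p[1],p[2]]),3))
E
```

```text
18.7 [ 0.48757178 -0.26526473  0.16772454] [-3.14038217e+00  1.84209000e-03  4.85636218e-03] 0.0873364185254127 0.0 [ 1.46673034 -0.49930321  0.74208669]
jar [7.94e-01 1.84e-01 3.60e+02]
jar [  0.398  -0.333 259.   ]
jar [  0.399   0.33  273.   ]
jar [  0.307   0.242 155.   ]
pack [ 0.44  -0.265  0.407  0.623  0.328]
```

View pics/w3.png

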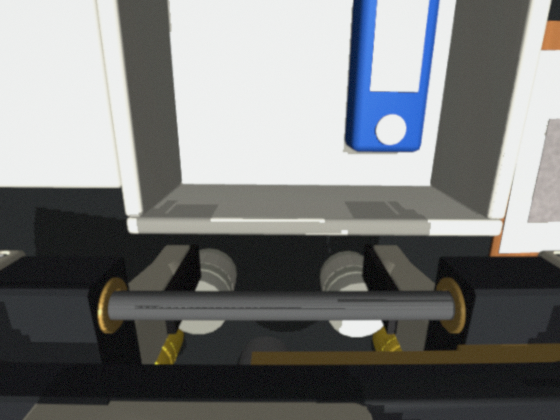

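Pack lies flat on the floor at the box's outer side ((390,130) its near end). Now jar at (0.399,-0.333).

```bash
python3 - <<'E'
from h import *
im=cv2.imread('pics/w3.png');m=arm.camera_model('wrist')
print('pack near edge',onz(m,[(348,148),(422,148)],.055).round(4), 'floor walls',onz(m,[(182,184),(432,184)],.015).round(4),'rim front',onz(m,[(132,220),(497,222)],.105).round(4))
plan([.3985,-.3325,.057],np.pi/2)
E
```

```text
pack near edge [[ 0.5397 -0.3182  0.055 ]
 [ 0.5402 -0.3747  0.055 ]] floor walls [[ 0.5005 -0.1772  0.015 ]
 [ 0.5018 -0.4057  0.015 ]] rim front [[ 0.4994 -0.1703  0.105 ]
 [ 0.4992 -0.4096  0.105 ]]
turn [ 0.0002 -0.0007  0.0032] shift [-0.934  0.65   1.115]
```

Call:
arm_command(series=[0,0,0,-0.4,0.3,0,1,0,0,0,-0.89,0.68,0,1,0,0,0,-0.89,0.68,0.2,1,0,0,0,-0.89,0.68,0.6,1,0,0,0,-0.89,0.68,0.6,1])

```text
t: 19.42
eef_pos: [0.4016, -0.3358, 0.1056]
ee_rot: [-3.14, 0.005, 0.003]
force: [-0.8, 0.1, 0.2]
width: 0.0876
gripper_force: 0.0
```

```bash
python3 - <<'E'
from h import *
s=arm.get_state();print(s['t'],s['eef_pos'])
plan([.3985,-.3325,.057],np.pi/2)
E
```

```text
19.425 [ 0.40160191 -0.33575924  0.10556317]
turn [-0.0013  0.0033  0.0018] shift [-0.028 -0.032  0.486]
```

Call:
arm_command(series=[0,0,0,-0.03,-0.03,0.2,1,0,0,0,-0.03,-0.03,0.486,1,0,0,0,-0.03,-0.03,0.486,1,0,0,0,-0.03,-0.03,0.486,0.6,0,0,0,-0.03,-0.03,0.486,0.5,0,0,0,-0.03,-0.03,0.486,0.5,0,0,0,-0.03,-0.03,0.486,0.5,0,0,0,-0.03,-0.03,0.486,0.5], force=30)

```text
t: 20.42
eef_pos: [0.4001, -0.3328, 0.0601]
ee_rot: [3.141, -0.001, 0.004]
force: [-1.1, 1.1, 5.4]
width: 0.0552
gripper_force: 30.0
```

Call:
arm_command(series=[0,0,0,0,0,0,0.5,0,0,0,0,0,0,0.5])

```text
t: 20.68
eef_pos: [0.4001, -0.3329, 0.0601]
ee_rot: [3.141, -0.001, 0.004]
force: [-1.4, 1.4, 6.1]
width: 0.0554
gripper_force: 30.0
```

Call:
arm_command(series=[0,0,0,0,0,-0.3,0.4,0,0,0,0,0,-0.7,0.4,0,0,0,0,0,-1,0.4,0,0,0,0,0,-1,0.4])

```text
t: 21.18
eef_pos: [0.401, -0.3332, 0.1618]
ee_rot: [3.14, -0.004, 0.004]
force: [0.2, 0.2, -1.3]
width: 0.0561
gripper_force: 30.0
```

```bash
python3 - <<'E'
from h import *
s=arm.get_state();print(s['t'],s['eef_pos'],s['width'],s['gripper_force'])
plan([.643,-.233,.19],np.pi/2)
E
```

```text
21.175 [ 0.40098115 -0.33317478  0.16177797] 0.05606791292693993 29.99972641468048
turn [ 0.0011 -0.0027  0.0028] shift [ 2.426 -0.991 -0.274]
```

Call:
arm_command(series=[0,0,0,0.2,0,-0.3,0.4,0,0,0,0.6,-0.3,-0.3,0.4,0,0,0,1,-0.6,-0.3,0.4,0,0,0,1,-0.6,-0.3,0.4])

```text
t: 21.68
eef_pos: [0.5012, -0.2704, 0.1879]
ee_rot: [-3.141, 0.001, 0.007]
force: [-0.5, -0.5, -0.1]
width: 0.0556
gripper_force: 30.0
```

Call:
arm_command(series=[0,0,0,0.5,-0.2,0,0.4,0,0,0,1,-0.4,0,0.4,0,0,0,1,-0.4,0,0.4])

```text
t: 22.05
eef_pos: [0.6012, -0.2306, 0.1872]
ee_rot: [-3.141, 0.002, 0.006]
force: [-0.2, -0.8, -1.2]
width: 0.0553
gripper_force: 30.0
```

Call:
arm_command(series=[0,0,0,0.4,0,0,0.4,0,0,0,0.42,0,0,0.4,0,0,0,0.42,0,0,0.4,0,0,0,0.42,0,0,0.4])

```text
t: 22.55
eef_pos: [0.6402, -0.232, 0.1893]
ee_rot: [-3.141, 0.001, 0.004]
force: [0.6, -0.4, -1.4]
width: 0.0554
gripper_force: 30.0
```

```bash
python3 - <<'E'
from h import *
s=arm.get_state();print(s['t'],s['eef_pos'],s['width'],s['gripper_force'])
plan([.643,-.233,.077],np.pi/2)
E
```

```text
22.55 [ 0.64018414 -0.23196551  0.18927692] 0.055387255511371525 29.999760389328003
turn [-0.0001  0.0005  0.0022] shift [0.029 0.011 1.123]
```

Call:
arm_command(series=[0,0,0,0.03,0.05,0.2,0.4,0,0,0,0.03,0.05,0.5,0.4,0,0,0,0.03,0.05,0.8,0.4,0,0,0,0.03,0.05,1,0.4,0,0,0,0.03,0.05,1,0.4,0,0,0,0.03,0.05,1,0.4])

```text
t: 23.3
eef_pos: [0.6446, -0.237, 0.0899]
ee_rot: [3.141, -0.0, 0.004]
force: [0.1, -0.2, -0.4]
width: 0.0554
gripper_force: 30.0
```

Call:
arm_command(series=[0,0,0,0,0,0.12,0.4,0,0,0,0,0,0.12,0.4,0,0,0,0,0,0.12,0.4,0,0,0,0,0,0.12,0.7,0,0,0,0,0,0.12,0.7,0,0,0,0,0,0.12,0.7,0,0,0,0,0,0.12,0.7])

```text
t: 24.18
eef_pos: [0.6444, -0.2367, 0.0776]
ee_rot: [3.142, -0.0, 0.004]
force: [0.4, -0.5, 0.2]
width: 0.0613
gripper_force: 0.0
```

Call:
arm_command(series=[0,0,0,0,0,-0.3,0.7,0,0,0,0,0,-0.6,0.7,0,0,0,0,0,-1,1,0,0,0,0,0,-1,1])

```text
t: 24.68
eef_pos: [0.6464, -0.2371, 0.1817]
ee_rot: [3.14, -0.007, 0.005]
force: [-0.4, -0.2, 0.4]
width: 0.0759
gripper_force: 0.0
```

Call:
arm_command(series=[0,0,0,-0.5,0,0,1,0,0,0,-1,0,0,1])

```text
t: 24.92
eef_pos: [0.5429, -0.2368, 0.1763]
ee_rot: [-3.141, 0.001, 0.004]
force: [0.8, 0.3, 1.0]
width: 0.0873
gripper_force: 0.0
```

Call:
arm_command(series=[0,0,0,-0.5,-0.4,0,1,0,0,0,-1,-0.43,0,1])

```text
t: 25.18
eef_pos: [0.4423, -0.1934, 0.1768]
ee_rot: [-3.141, 0.001, 0.005]
force: [0.4, -0.5, 0.7]
width: 0.0875
gripper_force: 0.0
```

Call:
arm_command(series=[0,0,0,-0.42,0,0,1,0,0,0,-0.42,0,0,1,0,0,0,-0.42,0,0,1])

```text
t: 25.55
eef_pos: [0.4027, -0.1947, 0.1777]
ee_rot: [3.141, -0.001, 0.004]
force: [0.7, 0.3, 0.6]
width: 0.0876
gripper_force: 0.0
```

```bash
python3 - <<'E'
from h import *
s=arm.get_state();print(s['t'],s['eef_pos'],s['width'],s['gripper_force'])
im,m=snap('top','top4.png'); o=topmeas(im,m)
for j in o['jars']:print('jar',np.round(j,3))
plan([.401,-.191,.060],np.pi/2)
snap('wrist','w4.png')
E
```

```text
25.55 [ 0.40269225 -0.19471803  0.17772344] 0.08764396245925095 0.0
jar [7.94e-01 1.84e-01 3.59e+02]
jar [  0.399   0.33  273.   ]
turn [ 0.0001 -0.0004  0.0027] shift [-0.021 -0.037  1.175]
```

View pics/w4.png

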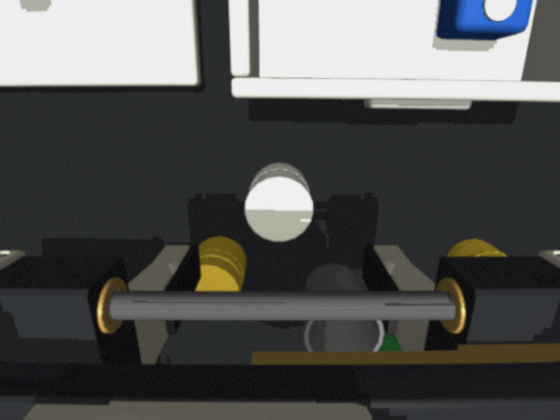

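The jar's cap is at (279,208) px. Check its position.

```bash
python3 - <<'E'
from h import *
m=arm.camera_model('wrist'); print(onz(m,[(279,208),(246,208),(313,208),(279,240)],.064).round(4))
E
```

```text
[[ 0.4029 -0.1936  0.064 ]
 [ 0.4028 -0.1672  0.064 ]
 [ 0.4031 -0.2209  0.064 ]
 [ 0.375  -0.1937  0.064 ]]
```

Call:
arm_command(series=[0,0,0,-0.01,-0.02,0.4,1,0,0,0,-0.01,-0.02,0.8,1,0,0,0,-0.01,-0.02,1,1,0,0,0,-0.01,-0.02,1,1])

```text
t: 26.15
eef_pos: [0.4006, -0.1926, 0.0758]
ee_rot: [-3.142, 0.004, 0.004]
force: [-0.2, 0.8, 0.7]
width: 0.0878
gripper_force: 0.0
```

Call:
arm_command(series=[0,0,0,0,0,0.17,1,0,0,0,0,0,0.17,1,0,0,0,0,0,0.17,0.6,0,0,0,0,0,0.17,0.5,0,0,0,0,0,0.17,0.5,0,0,0,0,0,0.17,0.5,0,0,0,0,0,0.17,0.5,0,0,0,0,0,0.17,0.5])

```text
t: 27.15
eef_pos: [0.4014, -0.1927, 0.0608]
ee_rot: [3.142, -0.0, 0.004]
force: [-1.4, 0.3, 5.4]
width: 0.0553
gripper_force: 30.0
```

Call:
arm_command(series=[0,0,0,0,0,-0.3,0.4,0,0,0,0,0,-0.7,0.4,0,0,0,0,0,-1,0.4,0,0,0,0,0,-1,0.4])

```text
t: 27.65
eef_pos: [0.4025, -0.1927, 0.1624]
ee_rot: [3.141, -0.005, 0.004]
force: [0.9, 1.0, -2.1]
width: 0.0551
gripper_force: 30.0
```

```bash
python3 - <<'E'
from h import *
s=arm.get_state();print(s['t'],s['eef_pos'],s['width'],s['gripper_force'])
plan([.540,-.237,.19],np.pi/2)
E
```

```text
27.65 [ 0.40245594 -0.19273948  0.16244561] 0.05509257357190997 29.999822974205017
turn [ 0.0001 -0.0029  0.0027] shift [ 1.375  0.448 -0.269]
```

Call:
arm_command(series=[0,0,0,0,0,-0.3,0.4,0,0,0,0.5,0.3,-0.3,0.4,0,0,0,1,0.45,-0.3,0.4,0,0,0,1,0.45,-0.3,0.4])

```text
t: 28.15
eef_pos: [0.5034, -0.238, 0.1879]
ee_rot: [-3.141, 0.003, 0.003]
force: [-0.9, 0.3, -1.8]
width: 0.0556
gripper_force: 30.0
```

Call:
arm_command(series=[0,0,0,0.37,0,0,0.4,0,0,0,0.37,0,0,0.4,0,0,0,0.37,0,0,0.4,0,0,0,0.37,0,0,0.4])

```text
t: 28.65
eef_pos: [0.5374, -0.2369, 0.1902]
ee_rot: [-3.141, 0.001, 0.004]
force: [-0.8, -0.4, -0.6]
width: 0.0555
gripper_force: 30.0
```

```bash
python3 - <<'E'
from h import *
s=arm.get_state();print(s['t'],s['eef_pos'],s['width'],s['gripper_force'])
plan([.540,-.237,.0775],np.pi/2)
E
```

```text
28.65 [ 0.53735672 -0.23692819  0.19019138] 0.05554035345438654 29.99987304210663
turn [-0.0002  0.0005  0.0025] shift [2.700e-02 1.000e-03 1.127e+00]
```

Call:
arm_command(series=[0,0,0,0.03,0,0.2,0.4,0,0,0,0.03,0,0.5,0.4,0,0,0,0.03,0,0.8,0.4,0,0,0,0.03,0,1,0.4,0,0,0,0.03,0,1,0.4,0,0,0,0.03,0,1,0.4])

```text
t: 29.4
eef_pos: [0.5418, -0.2372, 0.0916]
ee_rot: [3.141, -0.001, 0.004]
force: [-0.5, -0.2, -0.4]
width: 0.0555
gripper_force: 30.0
```

Call:
arm_command(series=[0,0,0,0,0,0.13,0.4,0,0,0,0,0,0.13,0.4,0,0,0,0,0,0.13,0.4,0,0,0,0,0,0.13,0.7,0,0,0,0,0,0.13,0.7,0,0,0,0,0,0.13,0.7,0,0,0,0,0,0.13,0.7])

```text
t: 30.28
eef_pos: [0.5414, -0.2371, 0.0776]
ee_rot: [3.142, -0.0, 0.004]
force: [0.5, 0.3, 0.1]
width: 0.0612
gripper_force: 0.0
```

Call:
arm_command(series=[0,0,0,0,0,-0.3,0.7,0,0,0,0,0,-0.6,0.7,0,0,0,0,0,-1,1,0,0,0,0,0,-1,1])

```text
t: 30.78
eef_pos: [0.5433, -0.2375, 0.1811]
ee_rot: [3.14, -0.006, 0.005]
force: [0.5, -0.3, -1.0]
width: 0.0758
gripper_force: 0.0
```

Call:
arm_command(series=[0,0,0,-0.5,-0.5,0,1,0,0,0,-1,-1,0,1,0,0,0,-1,-1,0,1])

```text
t: 31.15
eef_pos: [0.4381, -0.1362, 0.1771]
ee_rot: [-3.141, 0.001, 0.005]
force: [0.1, -0.4, 0.7]
width: 0.0874
gripper_force: 0.0
```

Call:
arm_command(series=[0,0,0,0,-0.5,0,1,0,0,0,0,-1,0,1])

```text
t: 31.4
eef_pos: [0.4406, -0.0365, 0.1775]
ee_rot: [-3.142, -0.001, 0.003]
force: [-0.1, -0.3, -0.7]
width: 0.0874
gripper_force: 0.0
```

Call:
arm_command(series=[0,0,0,0,-0.5,0,1,0,0,0,0,-1,0,1])

```text
t: 31.65
eef_pos: [0.4402, 0.0641, 0.1774]
ee_rot: [-3.141, -0.0, 0.004]
force: [0.4, -0.1, 0.7]
width: 0.0877
gripper_force: 0.0
```

Call:
arm_command(series=[0,0,0,-0.2,-0.5,0,1,0,0,0,-0.2,-1,0,1])

```text
t: 31.9
eef_pos: [0.4188, 0.1638, 0.1774]
ee_rot: [-3.141, -0.0, 0.005]
force: [2.2, -1.5, 0.7]
width: 0.0878
gripper_force: 0.0
```

Call:
arm_command(series=[0,0,0,-0.1,-0.5,0,1,0,0,0,-0.2,-1,0,1,0,0,0,-0.2,-1,0,1])

```text
t: 32.28
eef_pos: [0.3992, 0.2654, 0.1771]
ee_rot: [3.142, -0.0, 0.008]
force: [-0.3, -0.3, -0.4]
width: 0.0878
gripper_force: 0.0
```

```bash
python3 - <<'E'
from h import *
s=arm.get_state();print(s['t'],s['eef_pos'],s['q'],s['width'],s['gripper_force'])
im,m=snap('top','top5.png'); o=topmeas(im,m)
for j in o['jars']:print('jar',np.round(j,3))
plan([.399,.330,.067],np.pi/2)
E
```

```text
32.275 [0.39917752 0.26537926 0.17708561] [ 9.98556863e-01  9.72845513e-02 -5.09795250e-01  2.65276912e-04
 -9.63612750e-01  5.79707039e-01] 0.08775053276327323 0.0
jar [7.94e-01 1.84e-01 3.60e+02]
turn [0.0005 0.0003 0.0042] shift [ 0.005 -0.664  1.098]
```

View pics/top5.png

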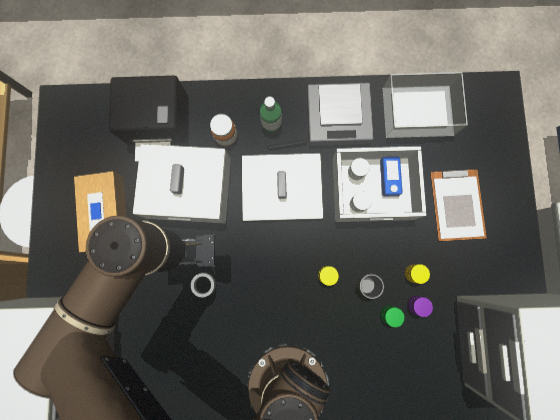

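Two jars stand in the box at (360,168) and (362,203) beside the pack; only the left jar remains, hidden by the arm. Move over it and check with the wrist camera.

Call:
arm_command(series=[0,0,-0.001,0,-0.4,0,1,0,0,0,0,-0.65,0,1,0,0,0,0,-0.65,0,1,0,0,0,0,-0.65,0,1])

```text
t: 32.83
eef_pos: [0.399, 0.3265, 0.1771]
ee_rot: [3.141, 0.001, 0.004]
force: [0.4, -0.8, 1.1]
width: 0.0873
gripper_force: 0.0
```

```bash
python3 - <<'E'
from h import *
s=arm.get_state();print(s['t'],s['eef_pos'])
im,m=snap('wrist','w5.png')
hsv=cv2.cvtColor(im,cv2.COLOR_BGR2HSV); w=((hsv[...,1]<40)&(hsv[...,2]>150)); w[250:]=0; w[:60]=0
for c,st in comps(w,800): print(c,st,onz(m,[(st[0]+st[2]/2,st[1]+st[3]/2), (st[0],c[1]),(st[0]+st[2],c[1])],.064).round(4))
plan([.399,.330,.067],np.pi/2)
E
```

```text
32.825 [0.39899307 0.32650996 0.17708687]
[489.94076797  67.32843137] [ 353   60  207   23 2448] [[0.5021 0.2012 0.064 ]
 [0.5041 0.2754 0.064 ]
 [0.5062 0.126  0.064 ]]
[277.22141823 205.30738061] [ 243  173   69   65 3455] [[0.401  0.3287 0.064 ]
 [0.4011 0.3563 0.064 ]
 [0.4013 0.3011 0.064 ]]
turn [0.0004 0.0003 0.0022] shift [ 0.    -0.037  1.102]
```

View pics/w5.png

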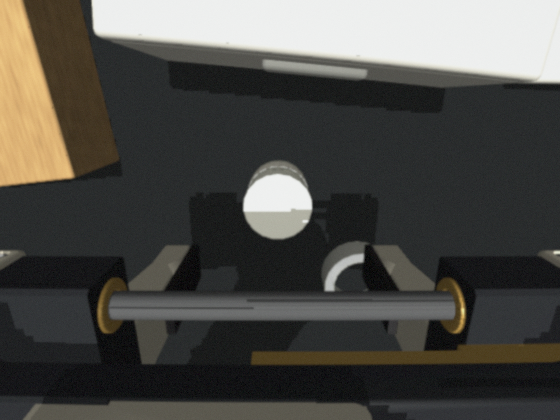

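Jar cap at (277,205), confirmed at (0.400, 0.329). Grasp it high (TCP 0.067).

Call:
arm_command(series=[0,0,0,0.01,-0.02,0.4,1,0,0,0,0.01,-0.02,0.8,1,0,0,0,0.01,-0.02,1,1,0,0,0,0.01,-0.02,1,1])

```text
t: 33.38
eef_pos: [0.3996, 0.3277, 0.0763]
ee_rot: [3.139, 0.002, 0.003]
force: [-0.1, 0.5, -0.1]
width: 0.0877
gripper_force: 0.0
```

Call:
arm_command(series=[0,0,0,0,0,0.1,1,0,0,0,0,0,0.1,1,0,0,0,0,0,0.1,0.6,0,0,0,0,0,0.1,0.5,0,0,0,0,0,0.1,0.5,0,0,0,0,0,0.1,0.5,0,0,0,0,0,0.1,0.5,0,0,0,0,0,0.1,0.5])

```text
t: 34.38
eef_pos: [0.4001, 0.3295, 0.0676]
ee_rot: [-3.141, -0.0, 0.004]
force: [-0.4, -0.2, 2.0]
width: 0.0556
gripper_force: 30.0
```

Call:
arm_command(series=[0,0,0,0,0,-0.3,0.4,0,0,0,0,0,-0.7,0.4,0,0,0,0,0,-1,0.4,0,0,0,0,0,-1,0.4])

```text
t: 34.88
eef_pos: [0.4008, 0.3304, 0.1697]
ee_rot: [-3.138, -0.002, 0.004]
force: [-0.4, -0.1, -1.4]
width: 0.0556
gripper_force: 30.0
```

Call:
arm_command(series=[0,0,0,0,0.3,-0.2,0.4,0,0,0,0,0.6,-0.4,0.4,0,0,0,0,1,-0.4,0.4])

```text
t: 35.25
eef_pos: [0.4006, 0.229, 0.2077]
ee_rot: [-3.141, -0.001, 0.005]
force: [1.3, -0.8, -1.2]
width: 0.055
gripper_force: 30.0
```

Call:
arm_command(series=[0,0,0,0.2,0.5,0,0.4,0,0,0,0.4,1,0,0.4])

```text
t: 35.5
eef_pos: [0.4405, 0.128, 0.2066]
ee_rot: [3.141, 0.001, 0.005]
force: [2.5, -0.3, -1.5]
width: 0.0558
gripper_force: 30.0
```

Call:
arm_command(series=[0,0,0,0,0.5,0,0.4,0,0,0,0,1,0,0.4])

```text
t: 35.75
eef_pos: [0.4406, 0.0277, 0.2063]
ee_rot: [3.141, 0.002, 0.004]
force: [1.0, 0.6, -1.9]
width: 0.0552
gripper_force: 30.0
```

Call:
arm_command(series=[0,0,0,0,0.5,0,0.4,0,0,0,0,1,0,0.4])

```text
t: 36.0
eef_pos: [0.4408, -0.0721, 0.2065]
ee_rot: [-3.142, 0.001, 0.004]
force: [1.2, 0.4, -0.5]
width: 0.0553
gripper_force: 30.0
```

Call:
arm_command(series=[0,0,0,0.3,0.5,0,0.4,0,0,0,0.6,1,0,0.4,0,0,0,0.6,1,0,0.4])

```text
t: 36.38
eef_pos: [0.5026, -0.1732, 0.2052]
ee_rot: [3.141, 0.003, -0.0]
force: [-0.8, 0.5, -2.1]
width: 0.0553
gripper_force: 30.0
```

Call:
arm_command(series=[0,0,0,0.4,0.4,0,0.4,0,0,0,0.9,0.9,0,0.4,0,0,0,0.9,0.9,0,0.4,0,0,0,0.9,0.9,0,0.4])

```text
t: 36.88
eef_pos: [0.5918, -0.2596, 0.2055]
ee_rot: [-3.141, 0.003, 0.003]
force: [-0.8, 0.1, -1.8]
width: 0.0551
gripper_force: 30.0
```

```bash
python3 - <<'E'
from h import *
s=arm.get_state();print(s['t'],s['eef_pos'],s['width'],s['gripper_force'])
im,m=snap('wrist','w6.png'); im2,m2=snap('top','top6.png')
plan([.592,-.283,.085],np.pi/2)
E
```

```text
36.875 [ 0.59175948 -0.25956019  0.20551476] 0.0550996669845006 29.99960035085678
turn [-0.0004  0.0007  0.0029] shift [0.005 0.242 1.219]
```

View pics/w6.png

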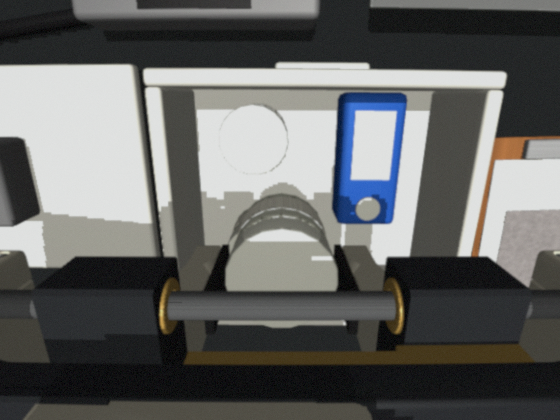

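Jar A's cap at (253,138), pack between (340,95) and (398,222), the held jar in front. Check the positions before lowering.

```bash
python3 - <<'E'
from h import *
m=arm.camera_model('wrist');mt=arm.camera_model('top')
print('A',onz(m,[(253,138)],.079).round(4),'pack',onz(m,[(342,97),(335,221),(397,222),(404,97)],.055).round(4))
im=cv2.imread('pics/top5.png'); c=im[150:225,330:430]; cv2.imwrite('pics/crop5.png',cv2.resize(c,None,fx=7,fy=7,interpolation=cv2.INTER_CUBIC))
E
```

```text
A [[ 0.645  -0.2368  0.079 ]] pack [[ 0.6766 -0.31    0.055 ]
 [ 0.5656 -0.3101  0.055 ]
 [ 0.5648 -0.3687  0.055 ]
 [ 0.6771 -0.3621  0.055 ]]
```

View pics/crop5.png

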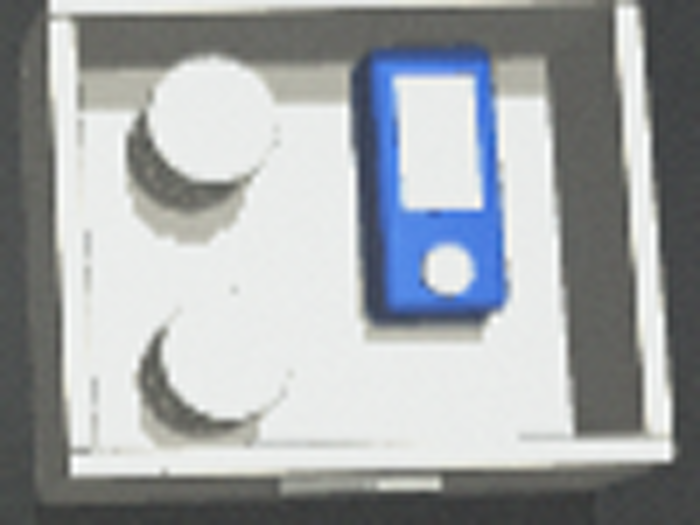

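```bash
python3 - <<'E'
from h import *
mt=arm.camera_model('top')
print(onz(mt,[(360.3,167.1),(362.1,201.1)],.079).round(4))
plan([.593,-.274,.085],np.pi/2)
E
```

```text
[[ 0.6417 -0.2366  0.079 ]
 [ 0.5385 -0.2361  0.079 ]]
turn [-0.0004  0.0007  0.0029] shift [0.015 0.152 1.219]
```

Call:
arm_command(series=[0,0,0,0.01,0.145,0,0.4,0,0,0,0.01,0.145,0.2,0.4,0,0,0,0.01,0.145,0.4,0.4,0,0,0,0.01,0.145,0.6,0.4,0,0,0,0.01,0.145,0.8,0.4,0,0,0,0.01,0.145,0.8,0.4])

```text
t: 37.72
eef_pos: [0.5923, -0.2741, 0.1265]
ee_rot: [-3.141, 0.002, 0.004]
force: [-0.0, -0.1, -0.3]
width: 0.0552
gripper_force: 30.0
```

```bash
python3 - <<'E'
from h import *
s=arm.get_state();print(s['t'],s['eef_pos'],s['width'],s['gripper_force'])
im,m=snap('wrist','w7.png')
b=cv2.inRange(cv2.cvtColor(im,cv2.COLOR_BGR2HSV),(100,150,60),(125,255,255)); b[250:]=0
c=max(cv2.findContours(b,0,1)[0],key=cv2.contourArea); print(cv2.boundingRect(c)); w=onz(m,c.reshape(-1,2),.055); print(w.min(0),w.max(0))
plan([.592,-.274,.0845],np.pi/2)
E
```

```text
37.725 [ 0.59230795 -0.2740515   0.12649314] 0.0552055914034698 29.999722838401794
(331, 92, 98, 158)
[ 0.57636804 -0.36379114  0.055     ] [ 0.68007601 -0.30779551  0.055     ]
turn [0.     0.0003 0.0029] shift [-0.011 -0.003  0.433]
```

Call:
arm_command(series=[0,0,0,0,0,0.2,0.4,0,0,0,0,0,0.35,0.4,0,0,0,0,0,0.42,0.4,0,0,0,0,0,0.42,0.4,0,0,0,0,0,0.42,0.7,0,0,0,0,0,0.42,0.7,0,0,0,0,0,0.42,0.7,0,0,0,0,0,0.42,0.7])

```text
t: 38.78
eef_pos: [0.5936, -0.2744, 0.0857]
ee_rot: [3.142, -0.0, 0.004]
force: [0.4, 0.1, -0.2]
width: 0.0614
gripper_force: 0.0
```

Call:
arm_command(series=[0,0,0,0,0,-0.3,0.7,0,0,0,0,0,-0.6,0.7,0,0,0,0,0,-1,0.7,0,0,0,0,0,-1,1])

```text
t: 39.28
eef_pos: [0.5955, -0.275, 0.1895]
ee_rot: [3.14, -0.006, 0.005]
force: [-0.1, -0.4, -0.7]
width: 0.0665
gripper_force: 0.0
```

Call:
arm_command(series=[0,0,0,0,-0.5,0,1,0,0,0,0,-1,0,1])

```text
t: 39.52
eef_pos: [0.5926, -0.1737, 0.1848]
ee_rot: [-3.141, 0.001, 0.002]
force: [0.4, 0.5, -0.2]
width: 0.0847
gripper_force: 0.0
```

Call:
arm_command(series=[0,0,0,0,-0.5,0,1,0,0,0,0,-1,0,1])

```text
t: 39.78
eef_pos: [0.5922, -0.0729, 0.1849]
ee_rot: [-3.142, 0.001, 0.004]
force: [0.9, -0.3, -0.1]
width: 0.0876
gripper_force: 0.0
```

Call:
arm_command(series=[0,0,0,0,-0.4,0,1,0,0,0,0.09,-0.74,0,1,0,0,0,0.09,-0.74,0,1,0,0,0,0.09,-0.74,0,1])

```text
t: 40.28
eef_pos: [0.601, -0.0005, 0.1849]
ee_rot: [3.141, 0.001, 0.004]
force: [-0.4, -0.4, -0.2]
width: 0.0877
gripper_force: 0.0
```

```bash
python3 - <<'E'
from h import *
s=arm.get_state();print(s['t'],s['eef_pos'],s['width'],s['gripper_force'])
im,m=snap('top','top8.png'); cv2.imwrite('pics/crop8.png',cv2.resize(im[130:330,230:440],None,fx=2.8,fy=2.8,interpolation=cv2.INTER_CUBIC))
plan([.6007,0,.0551],np.pi/2)
E
```

```text
40.275 [ 6.01020315e-01 -5.13384407e-04  1.84937754e-01] 0.08766303043549688 0.0
turn [0.0001 0.0005 0.0024] shift [-0.002 -0.009  1.299]
```

View pics/crop8.png

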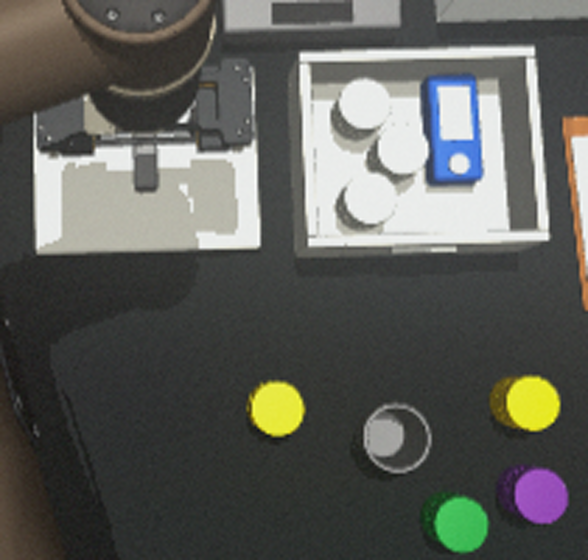

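All three jars stand at (363,105), (402,150), (368,200) of the crop, the pack flat beside them. Pick up the lid.

Call:
arm_command(series=[0,0,0.0025,0,-0.005,0.4,1,0,0,0.0025,0,-0.005,0.8,1,0,0,0.0025,0,-0.005,1,1,0,0,0.0025,0,-0.005,1,0.8])

```text
t: 40.83
eef_pos: [0.6001, -0.0013, 0.0838]
ee_rot: [3.141, 0.004, -0.001]
force: [0.1, 0.2, -0.1]
width: 0.0822
gripper_force: 0.0
```

Call:
arm_command(series=[0,0,0,0,0,0.2,0.6,0,0,0,0,0,0.3,0.6,0,0,0,0,0,0.3,0.6,0,0,0,0,0,0.3,0.6], force=40)

```text
t: 41.32
eef_pos: [0.602, 0.0001, 0.0564]
ee_rot: [-3.141, -0.001, 0.0]
force: [-0.2, 0.3, -0.5]
width: 0.0531
gripper_force: 0.0
```

Call:
arm_command(series=[0,0,0,0,0,0,0.2,0,0,0,0,0,0,0.2,0,0,0,0,0,0,0.2,0,0,0,0,0,0,0.2,0,0,0,0,0,0,0.2,0,0,0,0,0,0,0.2,0,0,0,0,0,0,0.2,0,0,0,0,0,0,0.2])

```text
t: 42.32
eef_pos: [0.6015, 0.0002, 0.0556]
ee_rot: [-3.142, -0.0, 0.0]
force: [-2.5, -0.5, 4.8]
width: 0.0256
gripper_force: 40.0
```

Call:
arm_command(series=[0,0,0,0,0,-0.1,0,0,0,0,0,0,-0.4,0,0,0,0,0,0,-0.8,0,0,0,0,0,0,-1,0])

```text
t: 42.82
eef_pos: [0.6021, 0.0003, 0.158]
ee_rot: [-3.141, -0.003, 0.0]
force: [-0.0, 0.1, -3.1]
width: 0.0258
gripper_force: 40.0
```

Call:
arm_command(series=[0,0,0,0,0,-0.4,0,0,0,0,0,0,-0.6,0,0,0,0,0,0,-0.6,0])

```text
t: 43.2
eef_pos: [0.6021, 0.0003, 0.2172]
ee_rot: [-3.141, -0.003, 0.0]
force: [-0.3, 0.5, -2.3]
width: 0.0261
gripper_force: 40.0
```

Call:
arm_command(series=[0,0,0,0,0.4,0,0,0,0,0,0,0.8,0,0,0,0,0,0,1,0,0])

```text
t: 43.58
eef_pos: [0.6004, -0.1014, 0.2138]
ee_rot: [-3.142, 0.003, -0.001]
force: [-0.8, -0.3, -1.6]
width: 0.026
gripper_force: 40.0
```

Call:
arm_command(series=[0,0,0,0,0.5,0,0,0,0,0,-0.05,1,0,0])

```text
t: 43.82
eef_pos: [0.5962, -0.2006, 0.2142]
ee_rot: [-3.141, 0.001, 0.001]
force: [-0.2, -0.5, -2.4]
width: 0.0259
gripper_force: 40.0
```

Call:
arm_command(series=[0,0,0,0,0.5,0,0,0,0,0,-0.05,0.8,0,0,0,0,0,-0.05,0.9,0,0,0,0,0,-0.05,0.9,0,0,0,0,0,-0.05,0.9,0,0])

```text
t: 44.45
eef_pos: [0.5916, -0.2888, 0.2152]
ee_rot: [-3.141, 0.0, 0.001]
force: [-0.0, 0.2, -1.2]
width: 0.0258
gripper_force: 40.0
```

```bash
python3 - <<'E'
from h import *
s=arm.get_state();print(s['t'],s['eef_pos'],s['ee_rot'],s['width'],s['gripper_force'])
snap('top','top9.png'); snap('wrist','w9.png')
plan([.5907,-.290,.1505],np.pi/2)
E
```

```text
44.45 [ 0.59160861 -0.28879552  0.21515648] [-3.14126285e+00  3.62985676e-04  9.73284734e-04] 0.0258290374604661 39.9985009431839
turn [-0.0001 -0.0001  0.001 ] shift [-0.011  0.013  0.65 ]
```

Call:
arm_command(series=[0,0,0.001,0,0.012,0.15,0,0,0,0.001,0,0.012,0.3,0,0,0,0.001,0,0.012,0.45,0,0,0,0.001,0,0.012,0.5,0,0,0,0.001,0,0.012,0.5,0,0,0,0.001,0,0.012,0.5,0])

```text
t: 45.3
eef_pos: [0.5918, -0.2912, 0.166]
ee_rot: [3.141, -0.001, -0.001]
force: [-0.2, -1.0, -1.6]
width: 0.0258
gripper_force: 40.0
```

Call:
arm_command(series=[0,0,0,0,0,0.04,0,0,0,0,0,0,0.08,0,0,0,0,0,0,0.11,0,0,0,0,0,0,0.13,0,0,0,0,0,0,0.14,0,0,0,0,0,0,0.14,0,0,0,0,0,0,0.14,0])

```text
t: 46.18
eef_pos: [0.5915, -0.2911, 0.1516]
ee_rot: [3.142, -0.0, -0.001]
force: [-0.0, -0.0, -2.8]
width: 0.0257
gripper_force: 40.0
```

Call:
arm_command(series=[0,0,0,0,0,0.012,0,0,0,0,0,0,0.012,0,0,0,0,0,0,0.012,0.5,0,0,0,0,0,0.012,0.5,0,0,0,0,0,0.012,0.6,0,0,0,0,0,0.012,0.7,0,0,0,0,0,0.012,0.7])

```text
t: 47.05
eef_pos: [0.5915, -0.291, 0.1502]
ee_rot: [3.142, 0.0, -0.001]
force: [0.5, -0.3, -0.7]
width: 0.0607
gripper_force: 0.0
```

Call:
arm_command(series=[0,0,0,0,0,-0.3,0.8,0,0,0,0,0,-0.7,1,0,0,0,0,0,-1,1,0,0,0,0,0,-1,1])

```text
t: 47.55
eef_pos: [0.5927, -0.2915, 0.2535]
ee_rot: [3.14, -0.005, -0.001]
force: [-0.6, 0.4, -1.0]
width: 0.0872
gripper_force: 0.0
```

Call:
arm_command(series=[0,0,0,-0.5,-0.4,0,1,0,0,0,-0.52,-0.43,0,1,0,0,0,-0.52,-0.43,0,1,0,0,0,-0.52,-0.43,0,1])

```text
t: 48.05
eef_pos: [0.5402, -0.2483, 0.2501]
ee_rot: [3.141, -0.0, -0.001]
force: [1.5, -0.6, 0.6]
width: 0.0873
gripper_force: 0.0
```

```bash
python3 - <<'E'
from h import *
s=arm.get_state();print(s['t'],s['eef_pos'])
im,m=snap('wrist','w10.png'); snap('scene','scene10.png')
g=cv2.cvtColor(im,cv2.COLOR_BGR2GRAY).astype(int)
K1=[];K2=[]
for r in range(100,190,5):
    x=np.where(g[r,300:380]<175)[0]+300
    if len(x): K1.append((x[0]-.5,r));K2.append((x[-1]+.5,r))
for n,p,z in(('Kl base',K1,.121),('Kr top',K2,.161)):
    w=onz(m,p,z); f=np.polyfit(w[:,0],w[:,1],1); print(n,np.polyval(f,.59).round(4),f[0].round(4))
E
```

```text
48.05 [ 0.54023317 -0.24829235  0.25011527]
Kl base -0.2791 0.0
Kr top -0.3032 -0.0028
```

View pics/scene10.png

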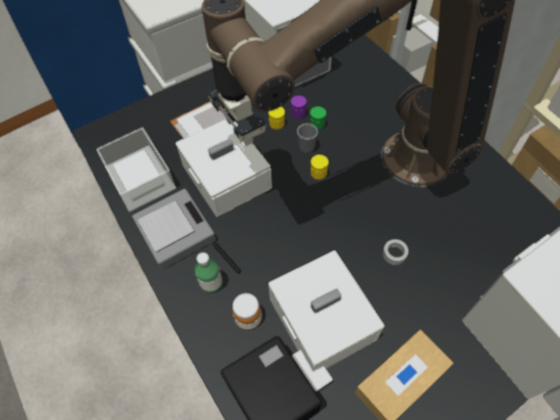

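The right box is shut with its lid square and flush around (225,165), about 2 mm from its original place, and the arm is clear.

```bash
python3 -c "
from station import arm
print(arm.job_done())"
```

```text
the job is handed in; nothing more can be done
None
```

I packed the right-hand box (the one beside the clipboard) with the cold pack flat and all three jars upright, put its lid back on, and handed the job in; no verdict came back.

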